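Zero the photometer, then hold the long cell in its light path

TASK

Turn the zero knob on the grey readout box until its pointer stands on the long zero mark, and let go of it there. Then take the longest of the three glass cells out of the stand, with the fingers on its two frosted long sides only, never on the clear end windows, and hold it upright in mid-air in the photometer's light path, centred on the beam half-way between lamp and detector with its end windows facing them squarely, touching neither. Finish while still holding it there (do not put it down or let go), with the other cells, the bottles, the jar and the beaker left standing where they are.

Things in the scene. Friction and masses are not known exactly. Their poses are not given: they have to be found in the camera images.
- zero_knob (a joint): zero knob on top of the readout box, hinge about the vertical, rad. 0 = pointer on the long thick zero mark; positive = anticlockwise seen from above; 1 scale division = 0.26 rad; stops at +-2.4. Light friction (0.03 N m); it stays where it is left
- knob_grip (a point): point on the knob's vertical axis at the height to grip, 77 mm above the table. Its axes turn with the knob; the pointer (a thin black finger out to 37 mm from the axis, continued by a white line along that half of the bar's top) points along its -x. The black grip bar is 42 mm long along its x, 14 mm wide along its y, and stands from 20 mm below this point to 9 mm above it, on a round skirt 46 mm across; the dial below lies 30 mm below this point
- readout: readout box (fixed), a grey box 120 x 120 x 45 mm high, with a white dial 100 mm across on top and the zero knob in its middle; origin: centre of the underside; its zero mark lies on the side of its -x
- cell: the longest cell, loose: an amber glass block 46 mm long (its x), 20 mm wide (its y), 56 mm high (its z), with two white stoppers 11 mm across and 6 mm high on top, 60 to 130 g; origin: centre of the underside. The two long sides, facing its +-y, are the frosted faces (each 40 mm long, 56 mm high, 20 mm apart); the ends, facing its +-x, are the clear windows (16 mm wide, each 3 mm thick). Light goes through it along x. It is the same after a half turn about z
- cell_centre (a point): centre of that cell, 28 mm above its underside, axes as cell
- stand: cell stand (fixed), a grey plate 80 (x) x 180 (y) x 10 mm high, origin: centre of the underside, with three like slots 49.5 x 23.5 mm, 6 mm deep, long along its x, at y = -60, 0 and 60 mm. One upright cell in each, all 20 mm wide and 56 mm high: 46, 26 and 18 mm long; which is in which slot varies. A cell's underside is 4 mm above the table
- photometer: open photometer (fixed), origin: centre of the underside of its aluminium base, 100 (x) x 280 (y) x 12 mm high. Lamp at its -y end, detector at its +y end, each a housing with its top 111 mm above the table and a black snout 34 mm across; the snouts' faces are 100 mm apart. The light path runs along its y
- beam (a point): middle of the light path, on the beam's axis half-way between the two snouts, 85 mm above the table; axes as the photometer: y along the beam, z up
- cell_mid_size: the 26 mm long cell in the stand, not to be disturbed; origin: centre of the underside
- cell_small: the 18 mm long cell in the stand, not to be disturbed; origin: centre of the underside
- dropper: small amber bottle, 36 mm across, 75 mm high, bystander; origin: centre of the underside
- beaker: white beaker, 52 mm across, 60 mm high, bystander; origin: centre of the underside
- jar: white jar, 60 mm across, 70 mm high, bystander; origin: centre of the underside
- reagent: amber bottle with a blue cap, 56 mm across, 110 mm high, bystander; origin: centre of the underside

How it is judged (in metres and radians):
On the way, in this order (a step that is already met when the one before it is completed fails the run):
1. the knob is left with its pointer on zero, fingers off it, the cell still in the stand (value of joint zero_knob between -0.12 and 0.12 rad and contact force between the fingers and zero_knob below 0.1 N and distance of cell_centre from where it was at the start of the episode below 0.02 m), for 0.2 s.
2. the long cell is gripped and lifted clear of the stand (height (world z) of cell_centre above 0.05 m and contact force between the fingers and cell above 2 N and contact force between cell and stand below 0.1 N), for 0.2 s.
At the end, for the whole second after the job is handed in: knob within 0.12 rad of zero; long cell held by the fingers, still (under 20 mm/s), touching no part of the photometer; its centre within 6 mm of the beam sideways, 15 mm in height, 20 mm of the middle along it; its length within 0.17 rad of the beam and upright within 0.17 rad (value of joint zero_knob between -0.12 and 0.12 rad and x of cell_centre in the frame of beam between -0.006 and 0.006 m and y of cell_centre in the frame of beam between -0.02 and 0.02 m and z of cell_centre in the frame of beam between -0.015 and 0.015 m and angle between the x axis of cell and the y axis of photometer, either way round below 0.17 rad and angle between cell's own z axis and vertical below 0.17 rad and contact force between the fingers and cell above 2 N and contact force between cell and photometer below 0.1 N and linear speed of cell below 0.02 m/s); the arm keeps its last pose, push and grip.
It fails at once if a finger touches a clear window of the long cell (contact force between the fingers and cell_c1 above 1 N or contact force between the fingers and cell_c2 above 1 N).
It fails at once if another cell, a bottle, the jar or the beaker is tipped (0.4 rad) or shifted more than 30 mm (distance of any of cell_mid_size, cell_small, dropper, beaker, jar, reagent from where it was at the start of the episode above 0.03 m or angle between any of cell_mid_size, cell_small, dropper, beaker, jar, reagent's own z axis and vertical above 0.4 rad).
It also fails if it takes over 51 s, if anything falls off the work surface, if the arm or the gripper's body presses on something with over 40 N, if the wrist force passes 120 N, or if a joint passes its speed limit or range.

ROBOT

A 6-joint arm with a two-finger parallel gripper is mounted at the origin on the work surface. World frame = base frame: x ahead of the robot, y to its left, z up, the work surface at z = 0. Lengths are in m, angles in degrees, forces in N, time in s.
With the tool pointing down it reaches from about 0.325 to 0.775 m from the base axis. Payload 9.3 kg.
Tool frame: the origin (TCP) lies between the finger pads; the fingertips stand 11 mm ahead of it and the grasp point (between the pads) lies 8 mm behind it; z points along the fingers, y is the line along which they close (so a half turn about z gives the same grasp; the last joint's range is limited). The gripper opens to 85 mm and grips with 20 to 120 N. Pads are 22 mm wide; open, the fingers measure 114 mm over their backs; the gripper's body (76 mm by 85 mm) begins 54 mm behind the grasp point. The pads swing forward as they close: fully open they stand 13 mm farther back than shut.
Start: joints at [61.73, 14.817, 1.232, 76.415, 0, 81.257], TCP at [0.184, 0.518, 0.214] pointing down, gripper open.
Joint ranges: [-174.27, 174.27], [-52.1, 104.24], [-59.71, 78.15], [-110.17, 111.67], [-87.03, 83.33], [-180, 180]. Speed limits (degrees/s): [127.2, 127.2, 159.86, 180, 180, 180].

INTERFACE

Orientations are given as a 3x3 rotation matrix whose columns are the frame's x, y, z axes.
In Python, from cell import monitor, vision, job gives the robot as it stands.
- The arm moves only by the tool apply_moves, never from a script. Its argument "rows" is a list of rows, each a list of 7 numbers: the shift along the tool's x, y, z in mm, then the turn, a rotation vector about the tool's x, y, z in rad, then the opening, from 0 (shut) to 1 (fully open). A call has 1 to 12 rows; each row shifts and turns the commanded pose from where the row before left it, along the tool's axes as they then stand; what a row does not reach is not made up. A row lasts 1/12 s, in which the tool goes at most 41.7 mm and 7.16 degrees, less where a joint would pass 70% of its speed; a pose out of reach is approached as far as the arm can. A call is refused whole if a number of a shift passes 41.7 or a number of a turn 0.125, either way. A call with a gripper value outside its range is refused whole. The fingers move at their own pace and stop on an object; the grip force is fixed at half the most. Time passes only in rows, so rows that do not move let the fingers close. It gives the time, the measured TCP pose, the force and the opening at its end, in the units of the state.
- monitor.get_state(): the state, without advancing time (a new reading comes with each control period).
- vision.get_image(name): name is "scene" or "top"; returns a dict with "image" (400x640x3 uint8, red, green, blue), "range_z" (400x640 float32, m along the optical axis (not along the pixel's ray), 0 where there is no reading), "vfov" (degrees; the focal length in pixels is half the picture's height over the tangent of half this angle, whatever the lens; pixels are square), "cx", "cy" (the principal point, pixels), "view" (4x4, takes a point from world to camera coordinates). Camera axes: x right, y up, looking along -z (the intrinsics and any distortion apply to the point x, -y, -z); pixel columns grow to the right and rows downward; lengths in m; the calibration is good to about 2 mm. A picture is of the moment at which its call begins.
- job.finish_job(): hands the job in, once; it reports no verdict.
The state is a dict: "time_s": time; "joint_pos": joint angles; "joint_velocities": joint speeds; "effort": joint torques, N m; "position": TCP position; "ee_rot": TCP orientation; "force": force on the tool from outside, world axes, zero at the start; "wrist_torque": the same for the moment, N m; "grip_width": finger opening in m.
Only numpy, scipy, OpenCV 4.12 (cv2) and the standard library are available. Lean on these libraries where they do the work, as an engineer would, in place of code of your own. Each camera call takes 0.05 s, during which the arm holds its last target. There are 200 camera calls.

## Working session

There is one attempt and no reset: what is moved stays moved. The work goes in short steps, Python scripts to look and compute and a tool call to move; the robot and the scene stay as the last step left them, time stands still between calls to the robot, and variables do not carry over. Pictures are saved under pics/ and viewed, on a budget of 10 in all, crops included, one or two more only if the job needs it, and the job is handed in when it is done.

Besides the shell and the picture viewer there is one more tool, called by a JSON object that holds its "method" and its "body", one argument or row to a line. apply_moves: Moves the arm, as the interface text tells. Its arguments: {"type":"object","properties":{"rows":{"type":"array","items":{"type":"array","items":{"type":"number"}}}},"required":["rows"]}

```bash
ls; mkdir -p pics; cat > h.py <<'E'
import numpy as np, cv2
from cell import monitor, vision, job
def grab(n):
    d=vision.get_image(n); np.savez(f'{n}.npz',**{k:np.asarray(v) for k,v in d.items()}); return d
def load(n): return dict(np.load(f'{n}.npz'))
def foc(d): return 200/np.tan(np.radians(float(d['vfov']))/2)
def cloud(d):
    f=foc(d); v,u=np.mgrid[0:400,0:640]; z=d['range_z']
    p=np.stack([(u-d['cx'])/f*z,-(v-d['cy'])/f*z,-z,np.ones_like(z)],-1)
    w=p@np.linalg.inv(d['view']).T
    w[z==0]=np.nan
    return w[...,:3]
E
python3 - <<'E'
from h import *
for n in('top','scene'):
    d=grab(n); print({k:v for k,v in d.items() if k not in('image','range_z')})
    cv2.imwrite(f'pics/{n}0.png',d['image'][...,::-1])
s=monitor.get_state();print(s)
E
```

```text
pics
{'vfov': 48.74194905933133, 'cx': 326.1565146454716, 'cy': 201.2171649891858, 'view': array([[ 0.01804695, -0.9996423 ,  0.01973752, -0.01662225],
       [ 0.99259477,  0.02028447,  0.11976714, -0.59643352],
       [-0.12012466,  0.01742992,  0.99260579, -1.13002202],
       [ 0.        ,  0.        ,  0.        ,  1.        ]])}
{'vfov': 53.24265114095196, 'cx': 315.40511323188366, 'cy': 201.1154416394292, 'view': array([[ 0.65811898,  0.75291018,  0.00238036, -0.38632896],
       [-0.50495264,  0.43902971,  0.74315257,  0.21511381],
       [ 0.55848209, -0.49028478,  0.66911777, -1.28240268],
       [ 0.        ,  0.        ,  0.        ,  1.        ]])}
{'time_s': 0.1, 'joint_pos': array([ 6.17310597e+01,  1.48485360e+01,  1.19574589e+00,  7.64160747e+01,
       -1.23507676e-03,  8.12570022e+01]), 'joint_velocities': array([ 0.08316508,  0.0811581 ,  0.07279898,  0.00455357, -0.04686419,
       -0.03544039]), 'effort': array([ 4.57612667e-03, -5.56691229e+01,  3.45075274e+01,  1.15457206e-02,
       -1.65622969e-04, -1.00384469e-05]), 'position': array([0.1837112 , 0.51813429, 0.21342842]), 'ee_rot': array([[-9.42490212e-01,  3.34233297e-01, -5.50255562e-04],
       [ 3.34233711e-01,  9.42489620e-01, -1.06877846e-03],
       [ 1.61388808e-04, -1.19122720e-03, -9.99999277e-01]]), 'force': array([-0.16486976, -0.90325069,  0.50306908]), 'wrist_torque': array([ 0.00224676, -0.03394582,  0.02372466]), 'grip_width': 0.08533767240882993}
```

View pics/top0.png

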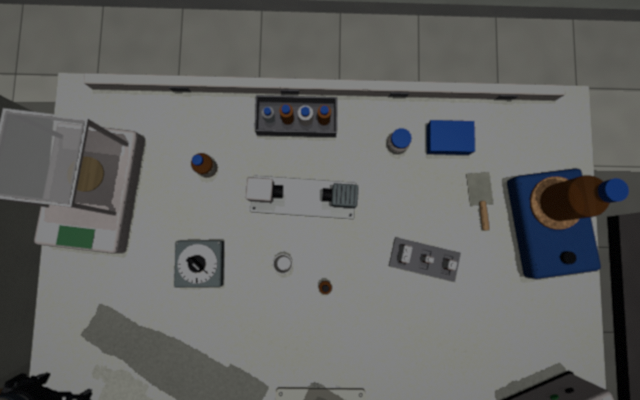

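View pics/scene0.png

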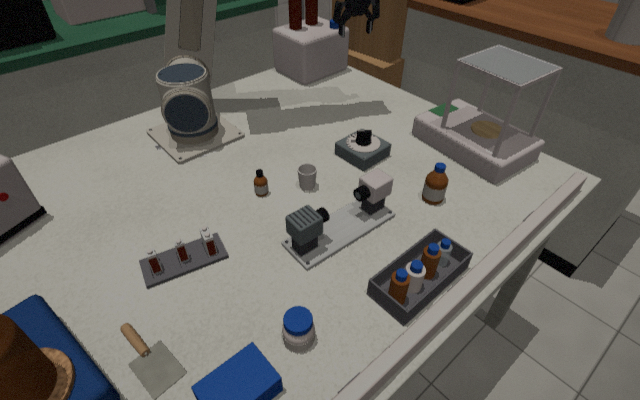

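The top view shows the readout at (199,263) and the photometer at about (303,197). The stand is at (425,259), with the longest cell at its left end, around (406,254). Next I'll measure these and look closer.

```bash
python3 - <<'E'
from h import *
d=load('top'); w=cloud(d)
def rect(name,box,z0,z1):
    u0,v0,u1,v1=box; q=w[v0:v1,u0:u1].reshape(-1,3); q=q[(q[:,2]>z0)&(q[:,2]<z1)]
    r=cv2.minAreaRect((q[:,:2]*1000).astype(np.float32)); print(name,len(q),'med',q.mean(0).round(4),'rect',np.round(r[0],1),np.round(r[1],1),round(r[2],1))
print('table z',np.nanmedian(w[300:330,250:400,2]))
rect('readout',(165,230,232,297),.035,.055)
rect('knob',(165,230,232,297),.065,.12)
rect('stand',(380,228,470,290),.005,.02)
rect('base',(238,170,366,225),.007,.018)
rect('hous L',(238,165,300,225),.1,.125)
rect('hous R',(310,165,366,225),.1,.125)
rect('cells',(380,228,470,290),.05,.075)
for n,b in(('c1',(396,235,416,270)),('c2',(418,245,437,272)),('c3',(440,250,465,280))): rect(n,b,.05,.08)
for n,b in(('drop',(315,275,335,297)),('beaker',(270,245,297,277)),('reag',(185,145,220,180)),('jar',(383,120,415,157))): rect(n,b,.03,.13)
im=d['image'][...,::-1]
a=cv2.resize(im[228:298,164:234],(480,480),interpolation=cv2.INTER_CUBIC)
b=cv2.resize(im[234:284,386:466],(768,480)[:2],interpolation=cv2.INTER_CUBIC)[:, :320]
c=np.hstack([a,b]); c=np.clip(c*1.6,0,255).astype(np.uint8)
cv2.imwrite('pics/crop.png',c)
E
```

```text
table z 0.00020158037968909248
readout 1979 med [0.427  0.3191 0.0463] rect [428.  321.7] [120.1 120.9] 1.4
knob 125 med [0.4284 0.3198 0.0834] rect [427.9 321.1] [41.2 14.9] 49.1
stand 1569 med [ 0.4491 -0.2703  0.0098] rect [ 453.2 -272.7] [159.8 236.8] 1.0
base 2414 med [0.604  0.058  0.0122] rect [621.4  57.5] [321.5 122.7] 87.1
hous L 634 med [0.6146 0.1588 0.11  ] rect [615.2 150.9] [89.4 56.4] 86.9
hous R 629 med [ 0.6046 -0.0462  0.1102] rect [605.8 -38. ] [88.8 56.4] 87.9
cells 291 med [ 0.452  -0.2582  0.0602] rect [ 449.  -271.6] [139.6  45.5] 77.4
c1 149 med [ 0.462  -0.2126  0.0605] rect [ 462.  -213.3] [20.  45.6] 77.1
c2 57 med [ 0.4492 -0.2712  0.0601] rect [ 449.2 -272.2] [20.6 17.6] 74.6
c3 85 med [ 0.4364 -0.3294  0.0598] rect [ 436.3 -330. ] [19.5 25.6] 82.5
drop 161 med [ 0.3744 -0.0064  0.0566] rect [374.1  -7.5] [34.5 33.7] 1.0
beaker 131 med [0.4303 0.1066 0.0537] rect [431.1 103.3] [50.5 48.3] 1.8
reag 451 med [0.6797 0.3118 0.0785] rect [684.5 317.9] [53.7 54.4] 6.0
jar 444 med [ 0.7593 -0.1958  0.0624] rect [ 761.8 -197.3] [55.5 55.6] 10.9
```

View pics/crop.png

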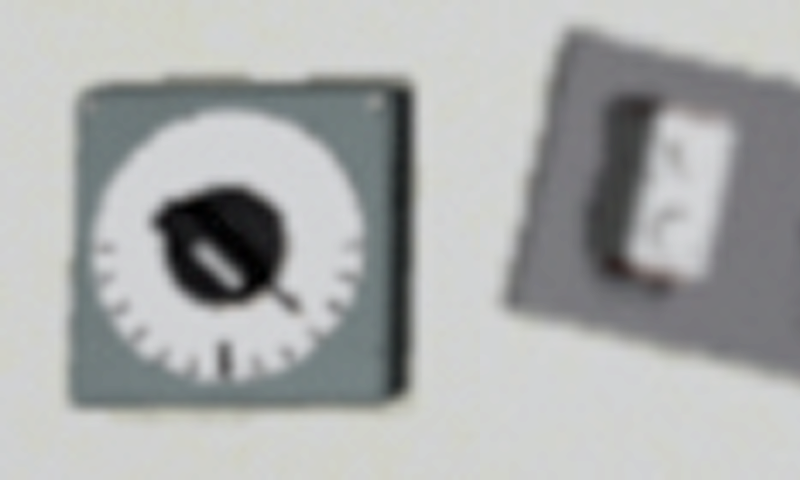

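The crop shows the zero mark pointing towards world -x and the pointer about 47° anticlockwise of it. The long cell is in the left slot. I'll move above the knob first, then turn the tool.

{"method": "apply_moves", "body": {
  "rows": [
    [-29.6,-10.4,0,0,0,0,0.5],
    [-29.6,-10.4,0,0,0,0,0.5],
    [-29.6,-10.4,0,0,0,0,0.5],
    [-29.6,-10.4,0,0,0,0,0.5],
    [-29.6,-10.4,0,0,0,0,0.5],
    [-29.6,-10.4,0,0,0,0,0.5],
    [-29.6,-10.4,0,0,0,0,0.5],
    [-29.6,-10.4,0,0,0,0,0.5],
    [-29.6,-10.4,0,0,0,0,0.5],
    [-29.6,-10.4,0,0,0,0,0.5]
  ]
}}

```text
time_s: 0.93
position: [0.4289, 0.3201, 0.2137]
ee_rot: [[-0.942, 0.334, -0.0], [0.334, 0.942, -0.0], [0.0, -0.0, -1.0]]
force: [0.4, -0.2, -0.0]
grip_width: 0.0427
```

{"method": "apply_moves", "body": {
  "rows": [
    [0,0,0,0,0,-0.12,0.5],
    [0,0,0,0,0,-0.12,0.5],
    [0,0,0,0,0,-0.12,0.5],
    [0,0,0,0,0,-0.12,0.5],
    [0,0,0,0,0,-0.12,0.5],
    [0,0,0,0,0,-0.12,0.5],
    [0,0,0,0,0,-0.12,0.5],
    [0,0,0,0,0,-0.12,0.5],
    [0,0,0,0,0,-0.12,0.5],
    [0,0,0,0,0,-0.12,0.5],
    [0,0,0,0,0,0,0.5],
    [0,0,0,0,0,0,0.5]
  ]
}}

```text
time_s: 1.93
position: [0.4279, 0.3214, 0.2137]
ee_rot: [[-0.656, -0.755, -0.0], [-0.755, 0.656, -0.0], [0.001, 0.0, -1.0]]
force: [0.6, -0.3, -0.4]
grip_width: 0.0426
```

```bash
cat >> h.py <<'E'
def goto(x,y,yaw=None):
    s=monitor.get_state(); R=s['ee_rot']; p=s['position']
    t=R.T@np.array([x-p[0],y-p[1],0]); print('pos',p.round(4),'xyaw',np.degrees(np.arctan2(R[1,0],R[0,0])).round(2),'tilt',R[:2,2].round(4),'grip',round(s['grip_width'],4),'t',s['time_s'],'F',s['force'].round(1),'j',s['joint_pos'].round(1))
    print('tool shift mm',(t*1000).round(1)); return s
def edges(q,lo=1,hi=99): # minarea of robust set
    return None
E
python3 - <<'E'
from h import *
goto(.428,.321)
d=load('top'); w=cloud(d)
# readout orientation & photometer via cleaned height masks
def clean(box,z0,z1,k=3):
    m=((w[...,2]>z0)&(w[...,2]<z1)).astype(np.uint8); u0,v0,u1,v1=box; n=np.zeros_like(m); n[v0:v1,u0:u1]=m[v0:v1,u0:u1]
    n=cv2.morphologyEx(n,cv2.MORPH_OPEN,np.ones((k,k),np.uint8)); c,l,s,_=cv2.connectedComponentsWithStats(n); i=1+np.argmax(s[1:,4]); q=w[l==i]
    r=cv2.minAreaRect((q[:,:2]*1000).astype(np.float32)); print(box,len(q),q.mean(0).round(4),np.round(r[0],1),np.round(r[1],1),round(r[2],2))
clean((165,230,232,297),.04,.05)
clean((238,165,366,225),.009,.016)
clean((238,165,300,225),.107,.114)
clean((310,165,366,225),.107,.114)
clean((380,228,470,290),.0075,.0125)
clean((165,230,232,297),.078,.09,1)
# snouts: pixels z .07-.105
for b in((270,180,292,205),(315,182,334,205)):
    q=w[b[1]:b[3],b[0]:b[2]].reshape(-1,3); q=q[(q[:,2]>.09)&(q[:,2]<.104)]; print('snout',len(q),q.mean(0).round(4),q.min(0).round(4),q.max(0).round(4))
E
```

```text
pos [0.4279 0.3214 0.2137] xyaw -130.99 tilt [-0.0005 -0.0003] grip 0.0426 t 1.9333 F [ 0.6 -0.3 -0.4] j [ 27.9  13.4  -0.7  75.9  -0.  -21.1]
tool shift mm [ 0.2 -0.3  0. ]
(165, 230, 232, 297) 1569 [0.4264 0.3189 0.046 ] [427.  321.8] [117.3 121. ] 1.11
(238, 165, 366, 225) 1354 [0.6079 0.0494 0.0124] [609.8  41.9] [194.5  98.7] 87.81
(238, 165, 300, 225) 321 [0.6126 0.168  0.1109] [614.8 163. ] [61.1 54.2] 89.73
(310, 165, 366, 225) 292 [ 0.6047 -0.0578  0.111 ] [604.2 -56.8] [50.4 53.5] 86.33
(380, 228, 470, 290) 67 [ 0.4835 -0.1954  0.01  ] [ 483.3 -197.1] [17.9 43.3] 69.62
(165, 230, 232, 297) 99 [0.4279 0.3208 0.0854] [427.8 321.2] [41.2 14.5] 49.1
snout 130 [0.6123 0.1197 0.0981] [0.5869 0.1049 0.0908] [0.6385 0.1361 0.1039]
snout 124 [ 0.6062 -0.0059  0.0983] [ 0.5906 -0.0207  0.0901] [0.6271 0.0067 0.1039]
```

{"method": "apply_moves", "body": {
  "rows": [
    [0,0,23.8,0,0,0,0.5],
    [0,0,23.8,0,0,0,0.5],
    [0,0,23.8,0,0,0,0.5],
    [0,0,23.8,0,0,0,0.5],
    [0,0,23.8,0,0,0,0.5],
    [0,0,23.8,0,0,0,0.5],
    [0,0,0,0,0,0,0.5],
    [0,0,0,0,0,0,0],
    [0,0,0,0,0,0,0],
    [0,0,0,0,0,0,0],
    [0,0,0,0,0,0,0],
    [0,0,0,0,0,0,0]
  ]
}}

```text
time_s: 2.93
position: [0.4286, 0.3217, 0.0723]
ee_rot: [[-0.653, -0.757, 0.002], [-0.757, 0.653, 0.001], [-0.002, -0.001, -1.0]]
force: [0.2, 0.7, -1.5]
grip_width: -0.0001
```

{"method": "apply_moves", "body": {
  "rows": [
    [0,0,0,0,0,0,0],
    [0,0,0,0,0,0.083,0],
    [0,0,0,0,0,0.083,0],
    [0,0,0,0,0,0.083,0],
    [0,0,0,0,0,0.083,0],
    [0,0,0,0,0,0.083,0],
    [0,0,0,0,0,0.083,0],
    [0,0,0,0,0,0.083,0],
    [0,0,0,0,0,0.083,0],
    [0,0,0,0,0,0.083,0],
    [0,0,0,0,0,0.083,0],
    [0,0,0,0,0,0,0]
  ]
}}

```text
time_s: 3.93
position: [0.4282, 0.3215, 0.0715]
ee_rot: [[-1.0, -0.025, 0.0], [-0.025, 1.0, 0.0], [-0.0, 0.0, -1.0]]
force: [0.6, -0.8, 0.5]
grip_width: 0.0003
```

```bash
python3 - <<'E'
from h import *
goto(.428,.321)
E
```

```text
pos [0.4282 0.3215 0.0715] xyaw -178.55 tilt [0.0004 0.0002] grip 0.0003 t 3.9333 F [ 0.6 -0.8  0.5] j [ 27.9  18.1 -15.8  56.    0.   26.5]
tool shift mm [ 0.2 -0.5 -0. ]
```

The grip width is 0, so the fingers may have missed the bar. I'll look.

```bash
python3 - <<'E'
from h import *
d=grab('scene'); t=grab('top')
a=cv2.resize(d['image'][70:190,300:440,::-1],(467,400),interpolation=cv2.INTER_CUBIC)
b=cv2.resize(t['image'][220:320,150:232,::-1],(328,400),interpolation=cv2.INTER_CUBIC)
cv2.imwrite('pics/k1.png',np.clip(np.hstack([a,b])*1.5,0,255).astype(np.uint8))
E
```

```text
(no output)
```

View pics/k1.png

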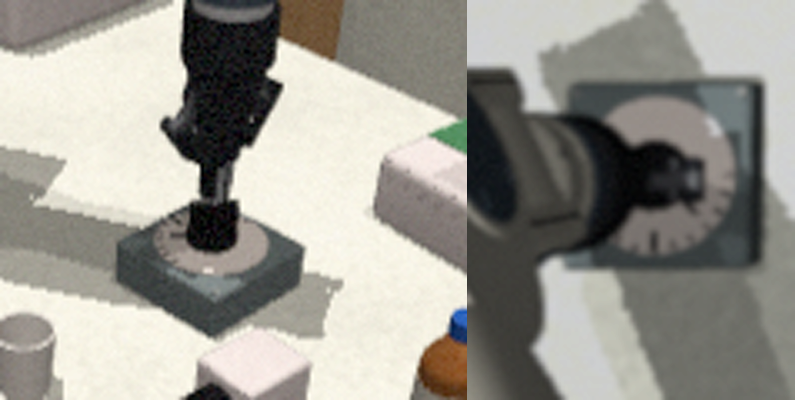

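The scene crop shows the shut fingers at the knob at about (215,190), but not clearly around the bar. I'll check with the depth readings.

```bash
python3 - <<'E'
from h import *
for n in('scene','top'):
    w=cloud(load(n)); q=w.reshape(-1,3); q=q[(abs(q[:,0]-.428)<.06)&(abs(q[:,1]-.321)<.06)]
    print(n)
    for z in np.arange(.05,.2,.01):
        s=q[(q[:,2]>z)&(q[:,2]<=z+.01)]
        if len(s)>3: print(round(z,3),len(s),'x',np.percentile(s[:,0],[5,50,95]).round(3),'y',np.percentile(s[:,1],[5,50,95]).round(3))
d=load('scene')
a=cv2.resize(d['image'][100:170,325:405,::-1],(800,700)[:2],interpolation=cv2.INTER_CUBIC)[:600]
cv2.imwrite('pics/k2.png',np.clip(a*2.2,0,255).astype(np.uint8))
E
```

```text
scene
0.05 81 x [0.422 0.44  0.452] y [0.298 0.31  0.33 ]
0.06 39 x [0.424 0.438 0.447] y [0.303 0.318 0.33 ]
0.07 45 x [0.423 0.437 0.447] y [0.302 0.319 0.332]
0.08 52 x [0.418 0.433 0.446] y [0.305 0.314 0.333]
0.09 19 x [0.432 0.439 0.442] y [0.308 0.314 0.325]
0.1 31 x [0.426 0.438 0.442] y [0.306 0.313 0.331]
0.11 33 x [0.426 0.438 0.441] y [0.306 0.31  0.325]
0.12 18 x [0.435 0.44  0.442] y [0.305 0.316 0.327]
0.13 49 x [0.423 0.441 0.443] y [0.289 0.316 0.346]
0.14 64 x [0.422 0.441 0.444] y [0.283 0.314 0.354]
0.15 83 x [0.425 0.441 0.447] y [0.274 0.305 0.361]
0.16 90 x [0.429 0.442 0.448] y [0.266 0.315 0.37 ]
0.17 98 x [0.43  0.442 0.448] y [0.263 0.306 0.372]
0.18 110 x [0.428 0.44  0.45 ] y [0.264 0.301 0.371]
0.19 97 x [0.427 0.441 0.45 ] y [0.279 0.304 0.347]
0.2 51 x [0.424 0.44  0.443] y [0.28  0.285 0.309]
top
0.05 162 x [0.386 0.442 0.473] y [0.279 0.313 0.342]
0.14 6 x [0.415 0.439 0.44 ] y [0.294 0.296 0.304]
0.15 6 x [0.418 0.438 0.442] y [0.288 0.29  0.303]
0.16 10 x [0.416 0.422 0.438] y [0.279 0.285 0.287]
0.17 27 x [0.417 0.426 0.439] y [0.262 0.275 0.279]
0.18 56 x [0.417 0.43  0.44 ] y [0.261 0.267 0.274]
0.19 31 x [0.424 0.429 0.436] y [0.274 0.28  0.283]
0.2 22 x [0.418 0.428 0.437] y [0.28  0.283 0.286]
```

View pics/k2.png

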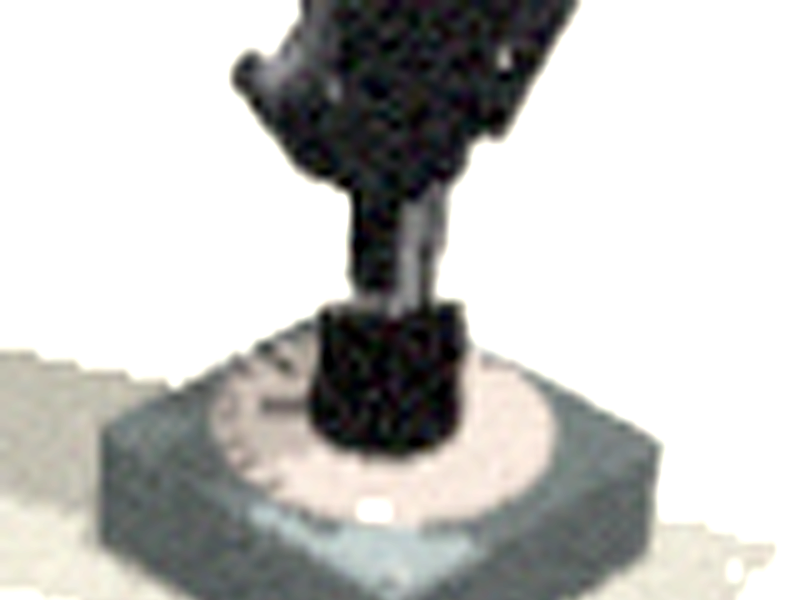

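The fingers are visible only above z≈0.09, on top of the knob, and the knob hasn't turned: the pointer still points left in this view. I'll lift and measure the real fingertip height against the reported TCP.

{"method": "apply_moves", "body": {
  "rows": [
    [0,0,-25,0,0,0,0],
    [0,0,-25,0,0,0,0],
    [0,0,-25,0,0,0,0],
    [0,0,-25,0,0,0,0],
    [0,0,0,0,0,0,0],
    [0,0,0,0,0,0,0]
  ]
}}

```text
time_s: 4.53
position: [0.4287, 0.3218, 0.1725]
ee_rot: [[-1.0, -0.031, 0.003], [-0.031, 1.0, 0.001], [-0.003, 0.001, -1.0]]
force: [-0.3, 0.1, -0.3]
grip_width: -0.0002
```

```bash
python3 - <<'E'
from h import *
goto(.428,.321)
d=grab('scene'); grab('top')
w=cloud(d); q=w.reshape(-1,3); q=q[(abs(q[:,0]-.428)<.07)&(abs(q[:,1]-.321)<.07)]
for z in np.arange(.055,.26,.01):
    s=q[(q[:,2]>z)&(q[:,2]<=z+.01)]
    if len(s)>3: print(round(z,3),len(s),'x',np.percentile(s[:,0],[5,50,95]).round(3),'y',np.percentile(s[:,1],[5,50,95]).round(3))
a=cv2.resize(d['image'][60:170,320:420,::-1],(540,594),interpolation=cv2.INTER_CUBIC)
cv2.imwrite('pics/k3.png',np.clip(a*2.2,0,255).astype(np.uint8))
E
```

```text
pos [0.4287 0.3218 0.1725] xyaw -178.2 tilt [0.0027 0.0014] grip -0.0002 t 4.5333 F [-0.3  0.1 -0.3] j [27.9 14.2 -5.7 69.9 -0.  26.1]
tool shift mm [ 0.7 -0.8 -0. ]
0.055 65 x [0.423 0.438 0.45 ] y [0.301 0.314 0.33 ]
0.065 39 x [0.425 0.435 0.447] y [0.304 0.318 0.332]
0.075 64 x [0.42  0.434 0.448] y [0.303 0.319 0.332]
0.085 16 x [0.418 0.427 0.441] y [0.304 0.316 0.332]
0.185 10 x [0.423 0.438 0.442] y [0.313 0.315 0.326]
0.195 31 x [0.428 0.438 0.442] y [0.307 0.313 0.326]
0.205 38 x [0.426 0.438 0.442] y [0.306 0.314 0.332]
0.215 37 x [0.425 0.438 0.442] y [0.305 0.312 0.326]
0.225 30 x [0.436 0.441 0.444] y [0.305 0.312 0.332]
0.235 79 x [0.423 0.441 0.444] y [0.288 0.315 0.348]
0.245 83 x [0.423 0.441 0.444] y [0.276 0.308 0.358]
0.255 105 x [0.425 0.442 0.448] y [0.272 0.309 0.363]
```

View pics/k3.png

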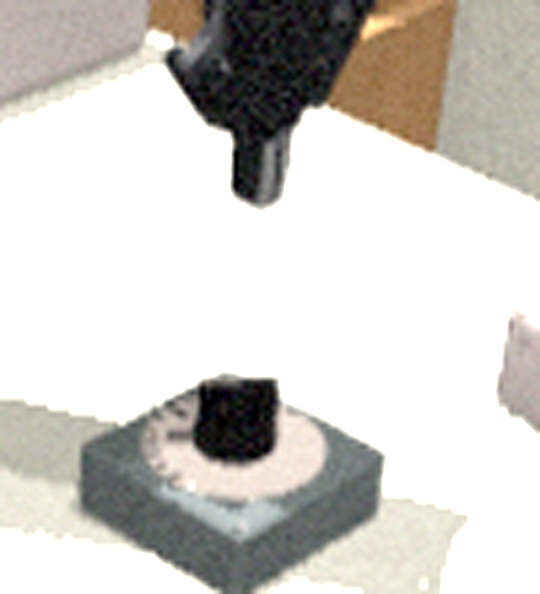

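The picture shows the shut fingertips at about (258,205), well above the knob. Depth puts them near z≈0.187, where the stated geometry says 0.1615, a disagreement of about 26 mm. I'll measure that precisely with the tool posed over clear space in both cameras.

```bash
python3 - <<'E'
from h import *
for n in('scene','top'):
    d=load(n); w=cloud(d); m=(abs(w[...,0]-.428)<.03)&(abs(w[...,1]-.321)<.03)&(w[...,2]>.12)
    z=np.sort(w[m][:,2]); print(n,z[:12].round(4))
    vs,us=np.where(m); print('lowest row',vs.max(), 'cols',us[vs==vs.max()])
d=load('scene'); 
# project predicted tip points for hypotheses
f=foc(d)
def proj(p):
    c=d['view']@np.r_[p,1]; return (d['cx']+f*c[0]/-c[2]).round(1),(d['cy']-f*c[1]/-c[2]).round(1)
for z in(.1615,.18,.185,.19,.195): print(z,proj([.4397,.3218,z]),proj([.4397,.31,z]))
E
```

```text
scene [0.1891 0.1906 0.1909 0.192  0.1921 0.1926 0.1931 0.1937 0.1944 0.195
 0.1951 0.1963]
lowest row 98 cols [366 367 368 369]
top [0.2365 0.2384 0.2392 0.2393 0.2434 0.2443 0.2463 0.2465 0.2478 0.2487
 0.2533 0.2552]
lowest row 298 cols [42 43 44 45 47 48 49 50 51 52 65 66 67 68 69 70 71 72 73 74 75 76 77 78
 79 80 81 82 83 84 85 86 87 88 89 90]
0.1615 (np.float64(368.9), np.float64(107.7)) (np.float64(365.9), np.float64(109.1))
0.18 (np.float64(369.6), np.float64(101.5)) (np.float64(366.5), np.float64(102.9))
0.185 (np.float64(369.7), np.float64(99.8)) (np.float64(366.7), np.float64(101.2))
0.19 (np.float64(369.9), np.float64(98.1)) (np.float64(366.9), np.float64(99.5))
0.195 (np.float64(370.1), np.float64(96.4)) (np.float64(367.0), np.float64(97.8))
```

The tips really stand about 26 mm further back than stated (tip ≈ TCP z + 15.5 mm when shut), so I'll command z 26 mm lower. First I turn back, reopen and re-descend to a reported z of about 0.046, which puts the tips at about 0.061.

{"method": "apply_moves", "body": {
  "rows": [
    [0,0,0,0,0,-0.118,0.5],
    [0,0,0,0,0,-0.118,0.5],
    [0,0,0,0,0,-0.118,0.5],
    [0,0,0,0,0,-0.118,0.5],
    [0,0,0,0,0,-0.118,0.5],
    [0,0,0,0,0,-0.118,0.5],
    [0,0,0,0,0,-0.118,0.5],
    [0,0,25,0,0,0,0.5],
    [0,0,25,0,0,0,0.5],
    [0,0,25,0,0,0,0.5],
    [0,0,25,0,0,0,0.5],
    [0,0,0,0,0,0,0.5]
  ]
}}

```text
time_s: 5.63
position: [0.425, 0.3197, 0.0659]
ee_rot: [[-0.655, -0.755, -0.008], [-0.755, 0.656, -0.004], [0.008, 0.003, -1.0]]
force: [-1.6, -0.2, 0.4]
grip_width: 0.0426
```

{"method": "apply_moves", "body": {
  "rows": [
    [0,0,9,0,0,0,0.5],
    [0,0,9,0,0,0,0.5],
    [0,0,8,0,0,0,0.5],
    [0,0,0,0,0,0,0.5],
    [0,0,0,0,0,0,0],
    [0,0,0,0,0,0,0],
    [0,0,0,0,0,0,0],
    [0,0,0,0,0,0,0],
    [0,0,0,0,0,0,0]
  ]
}}

```text
time_s: 6.38
position: [0.4285, 0.3216, 0.046]
ee_rot: [[-0.656, -0.755, 0.001], [-0.755, 0.656, 0.001], [-0.001, -0.001, -1.0]]
force: [-1.4, -0.9, 6.4]
grip_width: 0.0128
```

It's gripped, with the width at about 13 mm. Turn it clockwise by 0.83 rad.

{"method": "apply_moves", "body": {
  "rows": [
    [0,0,0,0,0,0.083,0],
    [0,0,0,0,0,0.083,0],
    [0,0,0,0,0,0.083,0],
    [0,0,0,0,0,0.083,0],
    [0,0,0,0,0,0.083,0],
    [0,0,0,0,0,0.083,0],
    [0,0,0,0,0,0.083,0],
    [0,0,0,0,0,0.083,0],
    [0,0,0,0,0,0.083,0],
    [0,0,0,0,0,0.083,0],
    [0,0,0,0,0,0,0],
    [0,0,0,0,0,0,0]
  ]
}}

```text
time_s: 7.38
position: [0.4282, 0.3221, 0.046]
ee_rot: [[-1.0, -0.025, 0.001], [-0.025, 1.0, 0.002], [-0.001, 0.002, -1.0]]
force: [-2.0, 2.6, 4.5]
grip_width: 0.0129
```

{"method": "apply_moves", "body": {
  "rows": [
    [0,0,0,0,0,0,0.5],
    [0,0,0,0,0,0,0.5],
    [0,0,0,0,0,0,0.5],
    [0,0,0,0,0,0,0.5],
    [0,0,-25,0,0,0,0.5],
    [0,0,-25,0,0,0,0.5],
    [0,0,-30,0,0,0,0.5],
    [0,0,-30,0,0,0,0.5],
    [0,-35,-25,0,0,0,0.5],
    [0,-35,-25,0,0,0,0.5],
    [0,-35,0,0,0,0,0.5],
    [0,-35,0,0,0,0,0.5]
  ]
}}

```text
time_s: 8.38
position: [0.432, 0.1826, 0.2051]
ee_rot: [[-1.0, -0.026, 0.003], [-0.026, 1.0, 0.001], [-0.003, 0.0, -1.0]]
force: [0.6, 0.4, -0.5]
grip_width: 0.0427
```

{"method": "apply_moves", "body": {
  "rows": [
    [0,-35,0,0,0,0.06,0.5],
    [0,-35,0,0,0,0.06,0.5],
    [0,-35,0,0,0,0.06,0.5],
    [0,-35,0,0,0,0.05,0.5],
    [0,-35,0,0,0,0,0.5],
    [0,-35,0,0,0,0,0.5],
    [0,-35,0,0,0,0,0.5],
    [0,0,0,0,0,0,0.5],
    [0,0,0,0,0,0,0.5]
  ]
}}

```text
time_s: 9.13
position: [0.4008, -0.0602, 0.2036]
ee_rot: [[-0.978, 0.208, 0.0], [0.208, 0.978, 0.0], [-0.0, 0.0, -1.0]]
force: [-0.2, -0.1, -0.2]
grip_width: 0.0425
```

```bash
python3 - <<'E'
from h import *
goto(.462,-.213)
d=grab('top'); w=cloud(d)
q=w[230:297,165:232].reshape(-1,3); q=q[(q[:,2]>.078)&(q[:,2]<.1)]
r=cv2.minAreaRect((q[:,:2]*1000).astype(np.float32)); print(len(q),r)
a=cv2.resize(d['image'][228:298,164:234,::-1],(480,480),interpolation=cv2.INTER_CUBIC)
cv2.imwrite('pics/k4.png',np.clip(a*1.6,0,255).astype(np.uint8))
E
```

```text
pos [ 0.4008 -0.0602  0.2036] xyaw 168.01 tilt [0. 0.] grip 0.0425 t 9.1333 F [-0.2 -0.1 -0.2] j [-20.5   0.8 -17.1  72.1   0.   -8.5]
tool shift mm [ -91.6 -136.7    0. ]
103 ((427.65106201171875, 320.8212890625), (39.375858306884766, 13.859400749206543), 1.0048272609710693)
```

View pics/k4.png

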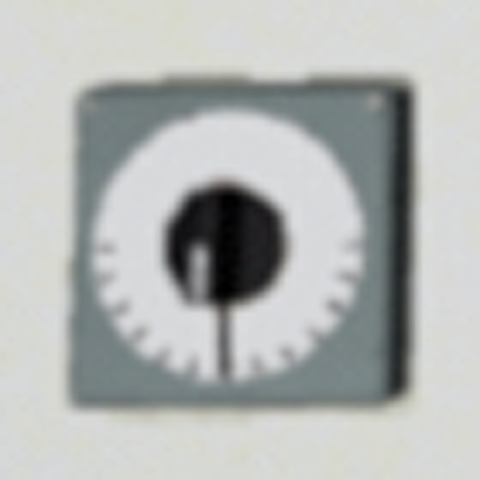

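In the crop the pointer, around (224,310), runs straight into the zero mark at (226,362), and the bar's measured yaw of 1.0° matches the box's 1.1°. Next is the cell.

{"method": "apply_moves", "body": {
  "rows": [
    [-18.3,-27.3,0,0,0,0,0.5],
    [-18.3,-27.3,0,0,0,0,0.5],
    [-18.3,-27.3,0,0,0,0,0.5],
    [-18.3,-27.3,0,0,0,0,0.5],
    [-18.3,-27.3,0,0,0,0.01,0.5],
    [0,0,0,0,0,0,0.5],
    [0,0,25,0,0,0,0.5],
    [0,0,25,0,0,0,0.5],
    [0,0,25,0,0,0,0.5],
    [0,0,25,0,0,0,0.5],
    [0,0,0,0,0,0,0.5],
    [0,0,0,0,0,0,0.5]
  ]
}}

```text
time_s: 10.18
position: [0.4629, -0.2092, 0.1032]
ee_rot: [[-0.977, 0.211, -0.002], [0.211, 0.977, 0.002], [0.002, 0.001, -1.0]]
force: [0.2, 0.2, 0.9]
grip_width: 0.0428
```

```bash
python3 - <<'E'
from h import *
goto(.462,-.213)
d=grab('scene'); w=cloud(d); q=w.reshape(-1,3)
q=q[(abs(q[:,0]-.462)<.05)&(abs(q[:,1]+.213)<.06)&(q[:,2]>.075)&(q[:,2]<.16)]; print(np.sort(q[:,2])[:10].round(4))
for z in np.arange(.105,.15,.01):
    s=q[(q[:,2]>z)&(q[:,2]<=z+.01)]
    if len(s)>3: print(round(z,3),len(s),'x',np.percentile(s[:,0],[2,50,98]).round(3),'y',np.percentile(s[:,1],[2,50,98]).round(3))
q=w.reshape(-1,3); q=q[(abs(q[:,0]-.462)<.032)&(abs(q[:,1]+.213)<.024)&(q[:,2]>.02)&(q[:,2]<.075)]
r=cv2.minAreaRect((q[:,:2]*1000).astype(np.float32)); print('cell from scene',len(q),r,q[:,2].max())
a=cv2.resize(d['image'][160:290,120:260,::-1],(630,585),interpolation=cv2.INTER_CUBIC)
cv2.imwrite('pics/k5.png',np.clip(a*1.8,0,255).astype(np.uint8))
E
```

```text
pos [ 0.4629 -0.2092  0.1032] xyaw 167.8 tilt [-0.0021  0.0016] grip 0.0428 t 10.1833 F [0.2 0.2 0.9] j [-33.8  14.3 -16.3  59.6   0.  -21.6]
tool shift mm [ 0.  -3.9 -0. ]
[0.1213 0.1216 0.1219 0.122  0.1233 0.1236 0.1237 0.1237 0.1244 0.1248]
0.115 10 x [0.461 0.469 0.48 ] y [-0.239 -0.212 -0.185]
0.125 44 x [0.46  0.471 0.482] y [-0.245 -0.191 -0.179]
0.135 55 x [0.463 0.472 0.482] y [-0.245 -0.191 -0.178]
0.145 57 x [0.46  0.471 0.482] y [-0.245 -0.191 -0.179]
cell from scene 271 ((467.2646789550781, -214.8384246826172), (20.364198684692383, 48.17429733276367), 77.30757141113281) 0.06714303518682185
```

View pics/k5.png

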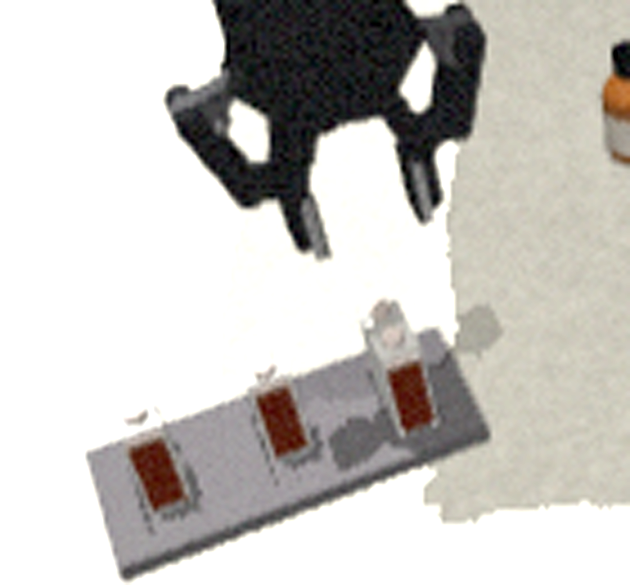

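The picture shows the open fingers (tips at about (315,250) and (428,215)) straddling the long cell, clear of its neighbours. Tip height is again about TCP+18 mm. I'll correct y by -3.7 mm, descend to a reported z of 0.010 and grip.

{"method": "apply_moves", "body": {
  "rows": [
    [2,-3.7,15,0,0,0,0.5],
    [0,0,20,0,0,0,0.5],
    [0,0,20,0,0,0,0.5],
    [0,0,20,0,0,0,0.5],
    [0,0,10,0,0,0,0.5],
    [0,0,8,0,0,0,0.5],
    [0,0,0,0,0,0,0.5],
    [0,0,0,0,0,0,0.5]
  ]
}}

```text
time_s: 10.9
position: [0.461, -0.2142, 0.0117]
ee_rot: [[-0.977, 0.213, 0.001], [0.213, 0.977, -0.001], [-0.001, -0.001, -1.0]]
force: [0.9, 0.5, 0.3]
grip_width: 0.0429
```

{"method": "apply_moves", "body": {
  "rows": [
    [0,0,0,0,0,0,0.35],
    [0,0,0,0,0,0,0.28],
    [0,0,0,0,0,0,0.25],
    [0,0,0,0,0,0,0.1],
    [0,0,0,0,0,0,0],
    [0,0,0,0,0,0,0],
    [0,0,0,0,0,0,0],
    [0,0,0,0,0,0,0],
    [0,0,0,0,0,0,0]
  ]
}}

```text
time_s: 11.65
position: [0.4607, -0.2143, 0.0115]
ee_rot: [[-0.977, 0.213, 0.001], [0.213, 0.977, -0.001], [-0.002, -0.0, -1.0]]
force: [-1.1, 1.2, 6.2]
grip_width: 0.0192
```

Gripped at 19.2 mm. Lift, then turn 1.40 rad clockwise while up high.

{"method": "apply_moves", "body": {
  "rows": [
    [0,0,-8,0,0,0,0],
    [0,0,-12,0,0,0,0],
    [0,0,-15,0,0,0,0],
    [0,0,-20,0,0,0,0],
    [0,0,-20,0,0,0,0],
    [0,0,-20,0,0,0,0],
    [0,0,-20,0,0,0,0],
    [0,0,-20,0,0,0,0],
    [0,0,-15,0,0,0,0],
    [0,0,0,0,0,0,0]
  ]
}}

```text
time_s: 12.48
position: [0.4612, -0.2147, 0.1641]
ee_rot: [[-0.977, 0.213, 0.004], [0.213, 0.977, -0.003], [-0.005, -0.002, -1.0]]
force: [0.5, -0.5, -0.5]
grip_width: 0.019
```

{"method": "apply_moves", "body": {
  "rows": [
    [0,0,0,0,0,0.117,0],
    [0,0,0,0,0,0.117,0],
    [0,0,0,0,0,0.117,0],
    [0,0,0,0,0,0.117,0],
    [0,0,0,0,0,0.117,0],
    [0,0,0,0,0,0.117,0],
    [0,0,0,0,0,0.117,0],
    [0,0,0,0,0,0.117,0],
    [0,0,0,0,0,0.117,0],
    [0,0,0,0,0,0.117,0],
    [0,0,0,0,0,0.117,0],
    [0,0,0,0,0,0.117,0]
  ]
}}

```text
time_s: 13.48
position: [0.4598, -0.2138, 0.1599]
ee_rot: [[0.054, 0.999, -0.001], [0.999, -0.054, 0.001], [0.001, -0.001, -1.0]]
force: [-0.5, 0.3, -1.0]
grip_width: 0.0191
```

```bash
python3 - <<'E'
from h import *
goto(.609,.056)
E
```

```text
pos [ 0.4598 -0.2138  0.1599] xyaw 86.92 tilt [-0.001   0.0006] grip 0.0191 t 13.4833 F [-0.5  0.3 -1. ] j [-34.4  12.  -10.6  67.5  -0.   58.7]
tool shift mm [277.4 134.5   0. ]
```

{"method": "apply_moves", "body": {
  "rows": [
    [23.1,11.2,0,0,0,0,0],
    [23.1,11.2,0,0,0,0,0],
    [23.1,11.2,0,0,0,0,0],
    [23.1,11.2,0,0,0,0,0],
    [23.1,11.2,0,0,0,0,0],
    [23.1,11.2,0,0,0,0,0],
    [23.1,11.2,0,0,0,0,0],
    [23.1,11.2,0,0,0,0,0],
    [23.1,11.2,0,0,0,0,0],
    [23.1,11.2,0,0,0,0,0],
    [23.1,11.2,0,0,0,0,0],
    [23.1,11.2,0,0,0,0,0]
  ]
}}

```text
time_s: 14.48
position: [0.6078, 0.0577, 0.1598]
ee_rot: [[0.048, 0.999, -0.001], [0.999, -0.048, -0.0], [-0.0, -0.001, -1.0]]
force: [0.6, -0.8, -1.1]
grip_width: 0.0193
```

{"method": "apply_moves", "body": {
  "rows": [
    [0,0,0,0,0,0,0],
    [0,0,0,0,0,0,0],
    [0,0,0,0,0,0,0]
  ]
}}

```text
time_s: 14.73
position: [0.6072, 0.0563, 0.1599]
ee_rot: [[0.048, 0.999, -0.001], [0.999, -0.048, -0.0], [-0.0, -0.001, -1.0]]
force: [0.1, -0.8, -1.0]
grip_width: 0.0194
```

```bash
python3 - <<'E'
from h import *
goto(.609,.056)
d=grab('scene'); w=cloud(d); q=w.reshape(-1,3)
def rows(z0,z1,st):
  for z in np.arange(z0,z1,st):
    s=q[(abs(q[:,0]-.61)<.03)&(abs(q[:,1]-.056)<.04)&(q[:,2]>z)&(q[:,2]<=z+st)]
    if len(s)>3: print(round(z,3),len(s),'x',np.percentile(s[:,0],[2,50,98]).round(3),'y',np.percentile(s[:,1],[2,50,98]).round(3))
rows(.12,.22,.01)
# snouts in scene cam
for c in(.12,-.006):
    s=q[(abs(q[:,0]-.61)<.03)&(abs(q[:,1]-c)<.012)&(q[:,2]>.065)&(q[:,2]<.106)]; print('snout',len(s),s.min(0).round(3),s.max(0).round(3))
a=cv2.resize(d['image'][110:270,270:410,::-1],(525,600),interpolation=cv2.INTER_CUBIC)
cv2.imwrite('pics/k6.png',np.clip(a*1.5,0,255).astype(np.uint8))
E
```

```text
pos [0.6072 0.0563 0.1599] xyaw 87.27 tilt [-0.0014 -0.0002] grip 0.0194 t 14.7333 F [ 0.1 -0.8 -1. ] j [-2.6 21.8  3.6 71.8 -0.  90.2]
tool shift mm [-0.2  1.8 -0. ]
0.15 58 x [0.602 0.618 0.62 ] y [0.03  0.045 0.075]
0.16 74 x [0.602 0.618 0.62 ] y [0.03  0.045 0.074]
0.17 51 x [0.601 0.617 0.625] y [0.03  0.034 0.06 ]
0.18 76 x [0.6   0.618 0.632] y [0.029 0.039 0.059]
0.19 78 x [0.593 0.619 0.633] y [0.03  0.044 0.061]
0.2 131 x [0.586 0.615 0.632] y [0.03  0.043 0.061]
0.21 77 x [0.592 0.601 0.632] y [0.037 0.047 0.064]
snout 174 [0.594 0.108 0.066] [0.64  0.132 0.106]
snout 115 [ 0.599 -0.015  0.076] [0.629 0.005 0.103]
```

View pics/k6.png

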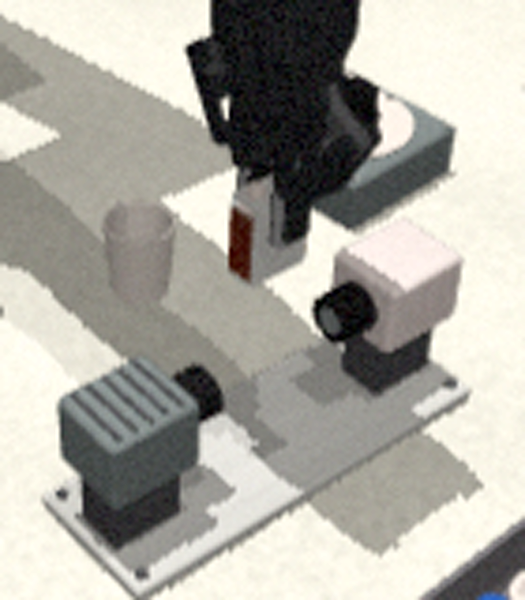

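The picture shows the cell upright between the snouts (snouts at about (345,310) and (205,390), cell at (265,240)), with the fingers on its frosted sides. For the sideways offset I'll compare cell and snouts within the same camera.

```bash
python3 - <<'E'
from h import *
from scipy.optimize import least_squares
import os
w=cloud(load('scene')); q=w.reshape(-1,3)
ax=np.radians(87.3); ey=np.array([np.cos(ax),np.sin(ax)]); ex=np.array([np.sin(ax),-np.cos(ax)])
o=np.array([.609,.056])
t=np.c_[(q[:,:2]-o)@ex,(q[:,:2]-o)@ey,q[:,2]]   # beam frame
for nm,lo,hi in(('L',.052,.066),('R',-.066,-.052)):
    s=t[(t[:,1]>lo)&(t[:,1]<hi)&(abs(t[:,0])<.03)&(t[:,2]>.06)&(t[:,2]<.11)]
    r=least_squares(lambda p:np.hypot(s[:,0]-p[0],s[:,2]-p[1])-.017,[0,.085],loss='soft_l1',f_scale=.001)
    print(nm,len(s),'axis x,z',r.x.round(4),'rms',np.sqrt(np.mean(r.fun**2)).round(4))
c=t[(abs(t[:,0])<.02)&(abs(t[:,1])<.035)&(t[:,2]>.14)&(t[:,2]<.17)]
f=c[c[:,0]>.005]; A=np.c_[f[:,1],np.ones(len(f))]; m=abs(f[:,0]-np.median(f[:,0]))<.003
print('cell front face slope,x0',np.linalg.lstsq(A[m],f[m,0],rcond=None)[0].round(4),m.sum(),'y range',np.percentile(c[:,1],[1,99]).round(4),'zmin',c[:,2].min())
# housings in scene: front (x+) extents of tops
for nm,lo,hi in(('L',.085,.14),('R',-.14,-.085)):
    s=t[(t[:,1]>lo)&(t[:,1]<hi)&(t[:,2]>.106)&(t[:,2]<.116)&(abs(t[:,0])<.05)]; print(nm,'top',np.percentile(s[:,0],[2,98]).round(4))
w=cloud(dict(np.load('top.npz'))); q=w.reshape(-1,3); t=np.c_[(q[:,:2]-o)@ex,(q[:,:2]-o)@ey,q[:,2]]
for nm,lo,hi in(('L',.085,.14),('R',-.14,-.085)):
    s=t[(t[:,1]>lo)&(t[:,1]<hi)&(t[:,2]>.106)&(t[:,2]<.116)&(abs(t[:,0])<.05)]; print(nm,'top cam',np.percentile(s[:,0],[2,98]).round(4))
for nm,lo,hi in(('L',.052,.066),('R',-.066,-.052)):
    s=t[(t[:,1]>lo)&(t[:,1]<hi)&(abs(t[:,0])<.02)&(t[:,2]>.085)&(t[:,2]<.11)]
    r=least_squares(lambda p:np.hypot(s[:,0]-p[0],s[:,2]-p[1])-.017,[0,.085],loss='soft_l1',f_scale=.001)
    print(nm,len(s),'topcam axis x,z',r.x.round(4))
E
```

```text
L 67 axis x,z [0.0044 0.084 ] rms 0.0014
R 89 axis x,z [0.0041 0.0842] rms 0.001
cell front face slope,x0 [0.0246 0.0096] 102 y range [-0.0265  0.0192] zmin 0.14974716841506175
L top [-0.0197  0.0319]
R top [-0.0203  0.0316]
L top cam [-0.0255  0.0273]
R top cam [-0.0257  0.0271]
L 76 topcam axis x,z [0.0015 0.085 ]
R 75 topcam axis x,z [0.0016 0.0841]
```

Both cameras agree: shift about +4 mm sideways and +3.5 mm along the beam, then lower by 94.5 mm.

{"method": "apply_moves", "body": {
  "rows": [
    [3.5,4,0,0,0,0,0],
    [0,0,12,0,0,0,0],
    [0,0,15,0,0,0,0],
    [0,0,15,0,0,0,0],
    [0,0,15,0,0,0,0],
    [0,0,12,0,0,0,0],
    [0,0,10,0,0,0,0],
    [0,0,8,0,0,0,0],
    [0,0,7.5,0,0,0,0],
    [0,0,0,0,0,0,0],
    [0,0,0,0,0,0,0],
    [0,0,0,0,0,0,0]
  ]
}}

```text
time_s: 15.78
position: [0.6123, 0.0597, 0.0667]
ee_rot: [[0.048, 0.999, 0.001], [0.999, -0.048, -0.0], [0.0, 0.001, -1.0]]
force: [1.1, 0.8, -0.4]
grip_width: 0.019
```

```bash
python3 - <<'E'
from h import *
goto(.611,.06)
d=grab('scene'); q=cloud(d).reshape(-1,3)
ax=np.radians(87.3); ey=np.array([np.cos(ax),np.sin(ax)]); ex=np.array([np.sin(ax),-np.cos(ax)]); o=np.array([.609,.056])
t=np.c_[(q[:,:2]-o)@ex,(q[:,:2]-o)@ey,q[:,2]]
c=t[(abs(t[:,0])<.02)&(abs(t[:,1])<.035)&(t[:,2]>.03)&(t[:,2]<.075)]
f=c[c[:,0]>.008]; A=np.c_[f[:,1],np.ones(len(f))]; m=abs(f[:,0]-np.median(f[:,0]))<.003
print('face slope,x0',np.linalg.lstsq(A[m],f[m,0],rcond=None)[0].round(4),m.sum(),'y',np.percentile(c[:,1],[1,99]).round(4),'zmin',np.sort(c[:,2])[:4].round(4))
a=cv2.resize(d['image'][130:270,270:410,::-1],(600,600),interpolation=cv2.INTER_CUBIC)
cv2.imwrite('pics/k7.png',np.clip(a*1.5,0,255).astype(np.uint8))
E
```

```text
pos [0.6123 0.0597 0.0667] xyaw 87.25 tilt [ 0.0009 -0.    ] grip 0.019 t 15.7833 F [ 1.1  0.8 -0.4] j [-2.2 25.3 -4.9 59.7  0.  90.5]
tool shift mm [ 0.2 -1.3 -0. ]
face slope,x0 [0.0119 0.0147] 69 y [-0.022   0.0217] zmin [0.0583 0.0586 0.0591 0.0596]
```

View pics/k7.png

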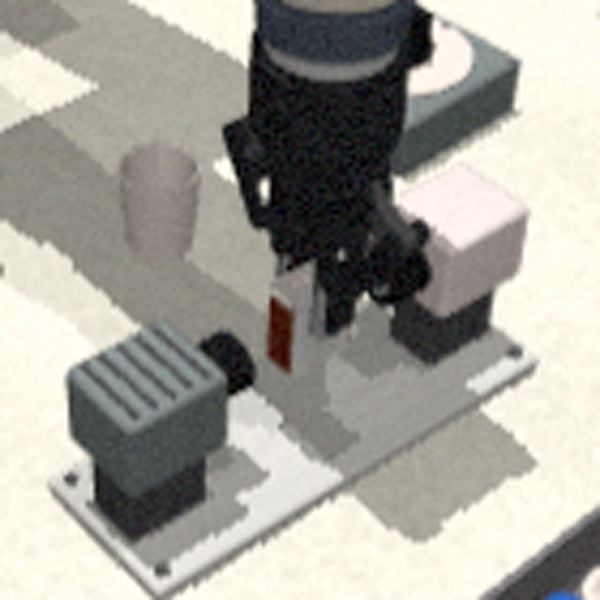

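The picture shows the cell upright at about (290,320) between the snouts, clear of both. It is within about 1 mm of the axis sideways and about 0 along the beam, with its underside at about 0.058 m (target 0.057). I'll let it settle and hand in.

{"method": "apply_moves", "body": {
  "rows": [
    [0,0,0,0,0,0,0],
    [0,0,0,0,0,0,0],
    [0,0,0,0,0,0,0],
    [0,0,0,0,0,0,0],
    [0,0,0,0,0,0,0],
    [0,0,0,0,0,0,0]
  ]
}}

```text
time_s: 16.33
position: [0.6119, 0.0597, 0.0661]
ee_rot: [[0.048, 0.999, -0.0], [0.999, -0.048, -0.0], [-0.0, -0.0, -1.0]]
force: [-0.1, -0.5, -0.2]
grip_width: 0.0193
```

```bash
python3 - <<'E'
from h import *
goto(.611,.06)
print(job.finish_job())
E
```

```text
pos [0.6119 0.0597 0.0661] xyaw 87.25 tilt [-0. -0.] grip 0.0193 t 16.3333 F [-0.1 -0.5 -0.2] j [-2.2 25.4 -5.  59.7 -0.  90.5]
tool shift mm [ 0.2 -0.9  0. ]
the job is handed in; nothing more can be done
None
```

The job is handed in at 16.3 s, with the long cell still held in the light path. `finish_job` gives no verdict, so these are my own last checks.

- **Knob:** I turned it about 0.83 rad clockwise and let go. In the picture the pointer lies on the zero mark, and the bar's measured yaw (1.0°) matches the box's (1.1°). I did not look at it again after that.
- **Cell:** It was gripped on its frosted sides (width 19 mm), lifted, turned and lowered into the beam. By the depth images:
  - It is within about 1 mm of the beam axis sideways, and about 0 mm off the middle along the beam.
  - Its underside is at about 58 mm (target 57).
  - Its length is within about 1° of the beam, and the tool is vertical.
  - It is clear of both snouts, and the external force is under 1 N.
- **Other objects:** I did not measure the bottles, jar, beaker and other cells again at the end. No contact showed in the forces or pictures.

**What disagreed:**
- **Fingertip height:** The stated tool geometry did not match what I saw. The fingertips stand about 26 mm further back than given. My first knob grasp therefore closed on nothing above the knob, without disturbing it. I measured the offset and corrected for it from then on.
- **Camera x positions:** The two cameras also differed by about 3 to 6 mm in x, so I aligned the cell to the snouts within the same image.

I viewed 10 pictures, which is the full budget.

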